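# Lock the blue battery pack into its rover

## Robot

A 7-joint arm with a two-finger parallel gripper is mounted at the origin on the work surface. World frame = base frame: x ahead of the robot, y to its left, z up, the work surface at z = 0. Lengths are in m, angles in rad, forces in N, time in s.
With the tool pointing down it reaches from about 0.4 to 0.9 m from the base axis. Payload 5.5 kg.
Tool frame: the origin (TCP) lies on the centre line of the jaws, within the pads' length; the fingertips stand 17 mm ahead of it and the grasp point (between the pads) lies 2 mm behind it; z points along the fingers, y is the line along which they close (so a half turn about z gives the same grasp; the last joint's range is limited). The gripper opens to 85 mm and grips with 20 to 120 N. Pads are 22 mm wide; open, the fingers measure 114 mm over their backs; the gripper's body (76 mm by 85 mm) begins 54 mm behind the grasp point. The pads swing forward as they close: fully open they stand 13 mm farther back than shut.
Start: joints at [1.483, 0.501, -0.427, 1.55, 0.221, 1.138, -0.21], TCP at [0.223, -0.61, 0.248] pointing down, gripper open.
Joint ranges: [-2.88, 2.88], [-0.31, 2.03], [-1.54, 1.56], [0.2, 2.42], [-1.41, 4.55], [0.19, 2.02], [-2.57, 2.57]. Speed limits (rad/s): [2.57, 2.57, 3.14, 3.14, 3.14, 3.14, 3.14].

## Interface

Orientations are given as [roll, pitch, yaw] about the fixed x, y, z axes, in that order (R = Rz(yaw) Ry(pitch) Rx(roll)).
In Python, from station import readout, imaging, hand_in gives the robot as it stands.
- The arm moves only by the tool drive_tool, never from a script. Its arguments are lists of equal length, an entry for each row: "slide": the shift along the tool's x, y, z as a fraction of full scale, a list of three; "twist": the turn about the tool's z as a fraction of full scale. A call has 1 to 20 rows; each row shifts and turns the commanded pose from where the row before left it, along the tool's axes as they then stand; what a row does not reach is not made up. Full scale, the value 1, is 30 mm for a shift and 0.1 rad for a turn. A row lasts 1/8 s, in which the tool goes at most 62.5 mm and 10.7 degrees, less where a joint would pass 70% of its speed; a pose out of reach is approached as far as the arm can. A call with a number of a shift or a turn outside -1 to 1 is refused whole. A call with a gripper value outside its range is refused whole. "gripper" is the opening, from 0 (shut) to 1 (fully open), set as the call begins (left out, the last holds). The fingers move at their own pace and stop on an object; "grip_force" is the grip in N (left out, the last holds). Time passes only in rows, so rows that do not move let the fingers close. It gives the time, the measured TCP pose, the force, the opening and the grip force at its end, in the units of the state.
- readout.state(): the state, without advancing time (a new reading comes with each control period).
- imaging.camera(name): name is "scene" or "side" or "wrist"; returns the picture (400x640x3 uint8, blue, green, red); there is no depth.
- imaging.get_calibration(name): a dict with "camera_matrix" (3x3 intrinsics, pixels), "view" (4x4, takes a point from world to camera coordinates); the wrist camera has in their place "T_tool_cam" (4x4, takes a point from camera to tool coordinates, whose origin is the TCP and whose axes are the flange's). Camera axes: x right, y down, z forward; pixel columns grow to the right and rows downward; lengths in m; the calibration is good to about 2 mm. A picture is of the moment at which its call begins: read the wrist's pose just before it. get_calibration takes no time and is no camera call.
- hand_in(): hands the job in; it is judged then, once.
The state is a dict: "time": time; "joint_positions": joint angles; "qd": joint speeds; "joint_efforts": joint torques, N m; "eef_pos": TCP position; "ee_rot": TCP orientation; "force": force on the tool from outside, world axes, zero at the start; "moment": the same for the moment, N m; "gripper_width": opening from 0.0 (shut) to 1.0 (fully open); "grip_force": force on a finger pad.
Only numpy, scipy, OpenCV 4.12 (cv2) and the standard library are available. Lean on these libraries where they do the work, as an engineer would, in place of code of your own. Each camera call takes 0.05 s, during which the arm holds its last target. There are 200 camera calls.

## Task

The blue battery pack stands loosely in the bayonet socket of its rover. Lock it: press it down against the spring, turn it a quarter turn clockwise (seen from above) and let go, so that it springs up into its notches and stays locked. Leave the red pack on the other rover as it stands.

Things in the scene. Friction and masses are not known exactly. Their poses are not given: they have to be found in the camera images.
- pack_blue: Blue battery pack to lock, 105 to 210 g. Origin: centre of its underside, z up. Black barrel 44 mm across (z 0 to 30 mm), black disc 56 mm across (z 30 to 38), on top a blue grip bar 50 mm long (pack's x), 16 mm thick (y), z 38 to 72: pinch it across its thickness from above. Steel lugs at the foot point to +x and -x, 34 mm out. It starts upright, bar along the rover's x within 5 degrees.
- rover_a: White and yellow rover fixed to the table, 112 mm (x) by 138 mm over its black wheels (y), with a round white bayonet socket, 88 mm across, rim 62 mm high. Origin: on the table under the socket's axis, z up. Rim open along x for the lugs; notches under its yellow parts along y. Pack's origin above this one: 56 mm at the start, below 44 to turn, 36 at the bottom stop, 50 when locked.
- rover_a_socket (a point): Centre of that socket's rim, axes as the rover. Spring under the pack: 5 N at the start, 8 N locked, 15 N at the stop 20 mm down. Press 12 to 20 mm (16 is good, 13 N), stay pressed, turn 90 degrees clockwise from above (10 either way will do; a stop lies just past it, anticlockwise is blocked). Let go: it rises into the notches, bar along the rover's y, 6 mm under its start height.
- pack_red: Red battery pack of the same shape and axes, standing unlocked in another identical rover: leave it alone.
Mind the look-alikes: they are no part of the job. What is shaped like the pack_blue but green or orange is not meant. Leave any purple look-alike of the rover_a alone.

How it is judged:
By the outcome, as a careful person would: the job done as asked, in the order asked, and still so for the second after the job is handed in, with the robot touching nothing.
It also fails if it takes over 38 s, if anything falls off the work surface, if the arm or the gripper's body presses on something with over 40 N, if the wrist force passes 120 N, or if a joint passes its speed limit or range.

## Working session

There is one attempt and no reset: what is moved stays moved. The work goes in short steps, Python scripts to look and compute and a tool call to move; the robot and the scene stay as the last step left them, time stands still between calls to the robot, and variables do not carry over. Pictures are saved under pics/ and viewed, at most 10 in all, crops included, and the job is handed in when it is done.

Besides the shell and the picture viewer there is one more tool, called after "Call:" as name([rows], argument=value, ...), one row to a line, values as JSON. drive_tool: Moves the arm, as the interface text tells. Its arguments: {"type":"object","properties":{"slide":{"type":"array","items":{"type":"array","items":{"type":"number"}}},"twist":{"type":"array","items":{"type":"number"}},"gripper":{"type":"number"},"grip_force":{"type":"number"}},"required":["slide","twist"]}

```bash
mkdir -p pics
python3 - <<'E'
from station import readout, imaging
import cv2, numpy as np
s=readout.state(); print(s)
a=imaging.camera("scene"); b=imaging.camera("side")
cv2.imwrite("pics/scene.png",a); cv2.imwrite("pics/side.png",b)
for n in("scene","side","wrist"): print(n,imaging.get_calibration(n))
E
```

```text
{'time': 0.0, 'joint_positions': array([ 1.48319922,  0.50188088, -0.42679112,  1.55149658,  0.220819  ,
        1.13830125, -0.21028639]), 'qd': array([ 0.00077404,  0.00060867, -0.00047876,  0.00020098,  0.00092255,
       -0.00083063,  0.0005954 ]), 'joint_efforts': array([ 2.40698409e-05, -5.69525027e+01, -5.81621826e+00, -2.80942565e+01,
        1.06526035e-02,  1.19531091e-02, -2.73302430e-05]), 'eef_pos': array([ 0.2230871 , -0.60978473,  0.24721923]), 'ee_rot': array([-3.13957063e+00, -5.23044750e-05,  3.50882696e-01]), 'force': array([-0.01161147,  0.00777841, -0.72609718]), 'moment': array([-0.01699105,  0.00874625,  0.04548447]), 'grip_force': 0.0, 'gripper_width': 0.9989583653921157}
scene {'camera_matrix': array([[368.10868714,   0.        , 323.59849329],
       [  0.        , 368.10868714, 200.46300309],
       [  0.        ,   0.        ,   1.        ]]), 'view': array([[-0.2476382 ,  0.96867402, -0.01860013,  0.03542271],
       [ 0.4941055 ,  0.109756  , -0.86244616, -0.11609884],
       [-0.83338771, -0.22276504, -0.50580694,  1.32034097],
       [ 0.        ,  0. 
[... 304 characters left out ...]
,  0.76626548, -0.63327925,  0.02556027],
       [ 0.1015671 , -0.6251603 , -0.77385963,  1.15036557],
       [ 0.        ,  0.        ,  0.        ,  1.        ]])}
wrist {'camera_matrix': array([[324.43158933,   0.        , 322.6906087 ],
       [  0.        , 324.43158933, 197.59700897],
       [  0.        ,   0.        ,   1.        ]]), 'T_tool_cam': array([[-6.39769039e-04, -9.49712483e-01, -3.13122644e-01,
         7.82047700e-02],
       [ 9.99999332e-01, -3.06236245e-04, -1.11436280e-03,
        -9.73255339e-06],
       [ 9.62434763e-04, -3.13123148e-01,  9.49712045e-01,
        -1.25471016e-01],
       [ 0.00000000e+00,  0.00000000e+00,  0.00000000e+00,
         1.00000000e+00]])}
```

View pics/scene.png

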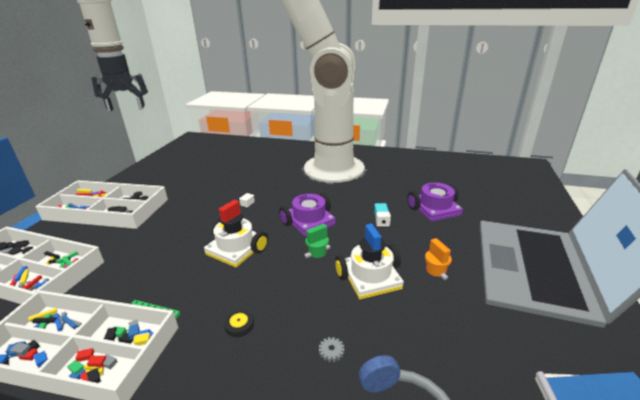

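View pics/side.png

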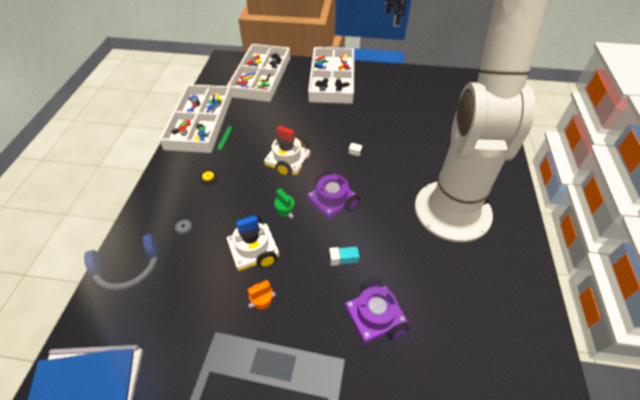

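The scene view shows the blue bar on its white/yellow rover at about (373,238), and the side view shows it at about (247,226). The red pack is far enough away. Next I triangulate the blue bar.

```bash
cat > h.py <<'E'
import cv2, numpy as np
from scipy.spatial.transform import Rotation as R
from station import readout, imaging
def cam(n,s=None):
    c=imaging.get_calibration(n); K=c["camera_matrix"]
    if n=="wrist":
        T=np.eye(4); T[:3,:3]=R.from_euler("xyz",s["ee_rot"]).as_matrix(); T[:3,3]=s["eef_pos"]
        M=T@c["T_tool_cam"]
    else: M=np.linalg.inv(c["view"])
    return K,M
def ray(KM,p):
    K,M=KM; d=M[:3,:3]@np.linalg.inv(K)@[p[0],p[1],1.]
    return M[:3,3],d/np.linalg.norm(d)
def onplane(KM,p,z):
    o,d=ray(KM,p); return o+d*(z-o[2])/d[2]
def meet(r1,r2):
    (a,d),(b,e)=r1,r2; t=np.linalg.lstsq(np.c_[d,-e],b-a,rcond=None)[0]
    P,Q=a+d*t[0],b+e*t[1]; return (P+Q)/2,np.linalg.norm(P-Q)
def blue(img,near=None,rad=40):
    h=cv2.cvtColor(img,cv2.COLOR_BGR2HSV); m=cv2.inRange(h,(100,130,50),(125,255,255))
    if near is not None:
        k=np.zeros_like(m); cv2.circle(k,near,rad,255,-1); m&=k
    cs,_=cv2.findContours(m,cv2.RETR_EXTERNAL,cv2.CHAIN_APPROX_NONE)
    c=max(cs,key=cv2.contourArea); M=cv2.moments(c)
    return m,c,(M["m10"]/M["m00"],M["m01"]/M["m00"])
E
python3 - <<'E'
from h import *
a=cv2.imread("pics/scene.png");b=cv2.imread("pics/side.png")
_,c1,p1=blue(a,(373,238),30);_,c2,p2=blue(b,(247,226),30)
print(p1,cv2.boundingRect(c1),p2,cv2.boundingRect(c2))
P=meet(ray(cam("scene"),p1),ray(cam("side"),p2));print(P)
E
```

```text
(372.60495867768594, 236.57630853994488) (365, 223, 17, 28) (247.2276094276094, 223.29966329966328) (236, 215, 22, 18)
(array([0.5353178 , 0.20778752, 0.11140274]), np.float64(0.0017080237481369282))
```

Call:
drive_tool([
  [0.83,-0.67,-0.07],
  [0.83,-0.67,-0.07],
  [0.83,-0.67,-0.07],
  [0.83,-0.67,-0.07],
  [0.83,-0.67,-0.07],
  [0.83,-0.67,-0.07],
  [0.83,-0.67,-0.07],
  [0.83,-0.67,-0.07],
  [0.83,-0.67,-0.07],
  [0.83,-0.67,-0.07],
  [0.83,-0.67,-0.07],
  [0.83,-0.67,-0.07],
  [0.83,-0.67,-0.07],
  [0.83,-0.67,-0.07],
  [0.83,-0.67,-0.07],
], twist=[0,0,0,0,0,0,0,0,0,0,0,0,0,0,0])

```text
time: 1.98
eef_pos: [0.4707, -0.1979, 0.2796]
ee_rot: [-3.141, 0.0, 0.351]
force: [-0.3, 0.4, -0.2]
gripper_width: 1.001
grip_force: 0.0
```

Call:
drive_tool([
  [0.47,-0.86,0],
  [0.47,-0.86,0],
  [0.47,-0.86,0],
  [0.47,-0.86,0],
  [0.47,-0.86,0],
  [0.47,-0.86,0],
  [0.47,-0.86,0],
  [0.47,-0.86,0],
  [0.47,-0.86,0],
  [0.47,-0.86,0],
  [0.47,-0.86,0],
  [0.47,-0.86,0],
  [0.47,-0.86,0],
  [0.47,-0.86,0],
  [0,0,0],
  [0,0,0],
], twist=[0,0,0,0,0,0,0,0,0,0,0,0,0,0,0,0])

```text
time: 3.98
eef_pos: [0.5316, 0.2074, 0.2793]
ee_rot: [3.141, 0.001, 0.351]
force: [-0.0, 0.1, -0.4]
gripper_width: 0.998
grip_force: 0.0
```

Run:
```python
from h import *
np.set_printoptions(precision=4,suppress=True)
s=readout.state(); w=imaging.camera("wrist"); cv2.imwrite("pics/w1.png",w)
print(s["time"],s["eef_pos"],s["ee_rot"],s["joint_positions"])
m,c,p=blue(w); KM=cam("wrist",s); print(p,cv2.boundingRect(c))
r=cv2.minAreaRect(c); bx=cv2.boxPoints(r); print(r)
W=[onplane(KM,q,.128)[:2] for q in bx]; print(np.array(W))
for i in range(4):
    e=W[(i+1)%4]-W[i]; print(np.linalg.norm(e),np.degrees(np.arctan2(e[1],e[0])))
```

```text
3.975 [0.5316 0.2074 0.2793] [3.141  0.0011 0.3507] [ 0.2238  0.4094 -0.8285  1.7104  0.325   1.167  -1.9137]
(324.1001683501683, 177.48602693602692) (311, 148, 27, 60)
((324.2115478515625, 177.5576934814453), (59.61930847167969, 18.631032943725586), 78.69007110595703)
[[0.5553 0.2286]
 [0.5636 0.2149]
 [0.5176 0.1866]
 [0.5086 0.2009]]
0.01595222715633455 -58.60878140281302
0.054075314091664335 -148.39138424929337
0.016914696108751803 122.08562839540191
0.054285186637021914 30.593213759239635
```

View pics/w1.png

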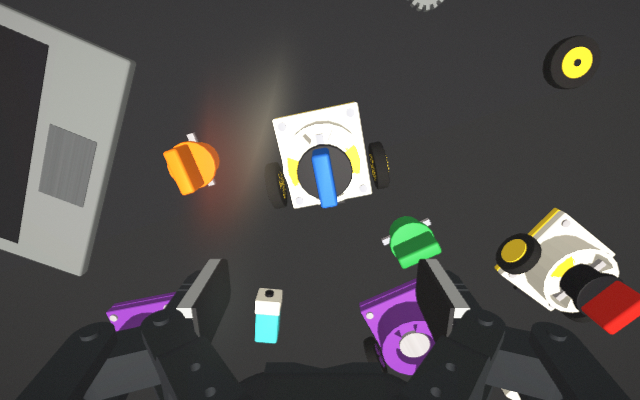

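The wrist view shows the blue bar at (324,177), about 30.5° in world yaw. The rover edges are within about 1° of it, and all the neighbours are clear. I align, go partway down and measure again.

Call:
drive_tool([
  [0,0,0],
  [0,0,0],
  [0.14,0.06,0.9],
  [0,0,0.9],
  [0,0,0.9],
  [0,0,0],
  [0,0,0],
], twist=[-0.9,-0.9,0,0,0,0,0])

```text
time: 4.9
eef_pos: [0.537, 0.2083, 0.1998]
ee_rot: [3.141, -0.001, 0.53]
force: [0.2, -0.9, 0.5]
gripper_width: 1.0
grip_force: 0.0
```

Run:
```python
from h import *
np.set_printoptions(precision=4,suppress=True)
s=readout.state(); w=imaging.camera("wrist"); cv2.imwrite("pics/w2.png",w)
print(s["time"],s["eef_pos"],s["ee_rot"],s["joint_positions"])
m,c,p=blue(w); KM=cam("wrist",s); print(p,cv2.boundingRect(c))
r=cv2.minAreaRect(c); bx=cv2.boxPoints(r); print(r)
W=np.array([onplane(KM,q,.128)[:2] for q in bx]); print(W,W.mean(0))
for i in range(2):
    e=W[(i+1)%4]-W[i]; print(np.linalg.norm(e),np.degrees(np.arctan2(e[1],e[0])))
x0,y0=map(int,p); cr=w[max(0,y0-130):y0+130,x0-160:x0+160]
cv2.imwrite("pics/w2c.png",cv2.resize(cr,None,fx=2.2,fy=2.2))
```

```text
4.9 [0.537  0.2083 0.1998] [ 3.1412 -0.001   0.5298] [ 0.203   0.5151 -0.8152  1.7795  0.4309  1.0337 -1.8143]
(323.2383177570093, 214.15512186182883) (311, 174, 25, 81)
((323.0, 214.0), (80.0, 24.0), 90.0)
[[0.5579 0.2297]
 [0.5654 0.2167]
 [0.5176 0.188 ]
 [0.5093 0.202 ]] [0.5376 0.2091]
0.015006334183832248 -59.668551916062604
0.05583724987154519 -149.0025576740556
```

View pics/w2c.png

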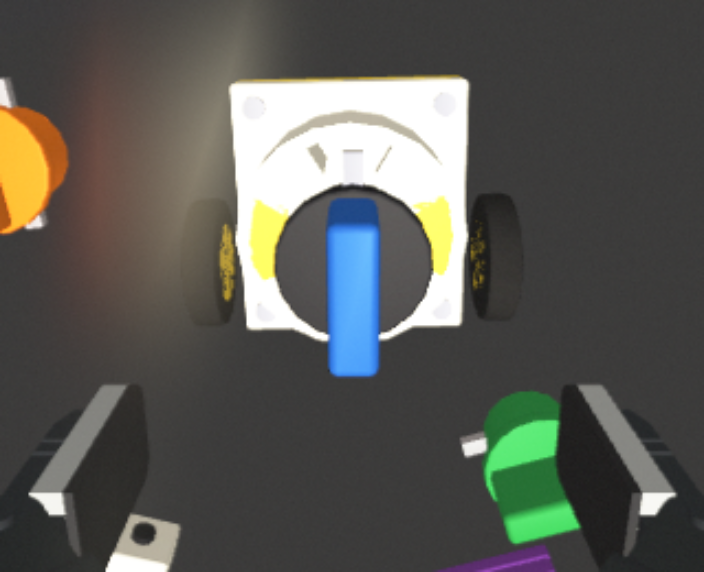

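Call:
drive_tool([
  [-0.08,0,0],
  [0,0,0],
  [0,0,0],
], twist=[-1,-1,0])

```text
time: 5.32
eef_pos: [0.535, 0.2076, 0.2001]
ee_rot: [3.141, -0.002, 0.73]
force: [0.4, 0.7, -0.3]
gripper_width: 1.001
grip_force: 0.0
```

Run:
```python
from h import *
s=readout.state(); print(s["time"],s["eef_pos"].round(4),s["ee_rot"].round(4),s["joint_positions"].round(4))
```

```text
5.325 [0.535  0.2076 0.2001] [ 3.1407e+00 -1.8000e-03  7.2950e-01] [ 0.2361  0.5272 -0.8621  1.7844  0.4589  1.0417 -1.6382]
```

Clockwise turning lowers joint 7, which would run out of range. I take the grasp half a turn round instead.

Call:
drive_tool([
  [0,0,0],
  [0,0,0],
  [0,0,0],
  [0,0,0],
  [0,0,0],
  [0,0,0],
  [0,0,0],
  [0,0,0],
  [0,0,0],
  [0,0,0],
  [0,0,0],
  [0,0,0],
  [0,0,0],
  [0,0,0],
  [0,0,0],
  [0,0,0],
  [0,0,0],
  [0,0,0],
  [0,0,0],
  [0,0,0],
], twist=[-1,-1,-1,-1,-1,-1,-1,-1,-1,-1,-1,-1,-1,-1,-1,-1,-1,-1,-1,-1])

```text
time: 7.82
eef_pos: [0.5347, 0.2074, 0.1994]
ee_rot: [3.141, 0.001, 2.731]
force: [-0.8, -0.1, -0.3]
gripper_width: 1.004
grip_force: 0.0
```

Call:
drive_tool([
  [0,0,0],
  [0,0,0],
  [0,0,0],
  [0,0,0],
  [0,0,0],
  [0,0,0],
  [0,0,0],
  [0,0,0],
  [0,0,0],
  [0,0,0],
  [0,0,0],
  [0,0,0],
], twist=[-0.94,-0.94,-0.94,-0.94,-0.94,-0.94,-0.94,-0.94,-0.94,-0.94,0,0])

```text
time: 9.32
eef_pos: [0.5345, 0.2074, 0.1991]
ee_rot: [-3.141, 0.0, -2.615]
force: [-0.1, 0.5, 0.7]
gripper_width: 0.997
grip_force: 0.0
```

Run:
```python
from h import *
np.set_printoptions(precision=4,suppress=True)
s=readout.state(); w=imaging.camera("wrist"); cv2.imwrite("pics/w3.png",w)
print(s["time"],s["eef_pos"],s["ee_rot"],s["joint_positions"])
m,c,p=blue(w); KM=cam("wrist",s); print(p,cv2.boundingRect(c),cv2.minAreaRect(c))
x,y,ww,h=cv2.boundingRect(c)
# brightness profile down the bar column to split end face from top
print(w[y-2:y+h+2,int(p[0]),0])
```

```text
9.325 [0.5345 0.2074 0.1991] [-3.1412  0.0002 -2.6154] [ 0.5064  0.9122 -1.4433  1.778   0.936   1.3446  0.9435]
(321.38216735253775, 212.8887974394147) (309, 173, 25, 81) ((321.0, 213.0), (80.0, 24.0), 90.0)
[ 72  92 159 165 166 167 169 170 171 171 172 172 172 211 240 246 248 250
 252 251 251 251 251 251 251 251 251 251 251 251 251 251 251 251 251 251
 251 251 251 251 251 251 251 251 251 251 251 251 251 251 251 250 250 250
 250 250 250 250 250 250 250 250 250 250 250 250 250 250 250 250 250 250
 250 250 250 250 250 250 250 249 249 244 227  97  63]
```

Run:
```python
from h import *
s=readout.state(); KM=cam("wrist",s)
r=s["ee_rot"][2]; X=np.array([np.cos(r),np.sin(r)]);Y=np.array([np.sin(r),-np.cos(r)])
for v in(184.5,219.3,254):
    q=onplane(KM,(321.3,v),.128)[:2]; d=q-s["eef_pos"][:2]; print(q,d@X*1e3,d@Y*1e3)
s2=dict(eef_pos=np.array([.537,.2083,.1998]),ee_rot=np.array([3.1412,-.001,.5298]))
print(onplane(cam("wrist",s2),(323.0,220.3),.128))
```

```text
[0.51191934 0.19385032] 26.270653473333734 -0.3756368714067943
[0.53229026 0.2056442 ] 2.7320036251801927 -0.42197861544531357
[0.55411097 0.21827745] -22.481877709237 -0.47161847340470087
[0.53892858 0.2085651  0.128     ]
```

Call:
drive_tool([
  [-0.03,-0.03,0.7],
  [0,0,0.7],
  [0,0,0.7],
  [0,0,0.67],
  [0,0,0],
], twist=[0,0,0,0,0])

```text
time: 10.0
eef_pos: [0.5343, 0.2067, 0.1135]
ee_rot: [3.141, -0.003, -2.612]
force: [-1.2, -0.2, 0.1]
gripper_width: 0.998
grip_force: 0.0
```

Call:
drive_tool([
  [0,0,0],
  [0,0,0],
  [0,0,0],
  [0,0,0],
  [0,0,0],
  [0,0,0],
  [0,0,0],
  [0,0,0],
], twist=[0,0,0,0,0,0,0,0], gripper=0, grip_force=70)

```text
time: 11.0
eef_pos: [0.5357, 0.2072, 0.1159]
ee_rot: [-3.141, 0.0, -2.612]
force: [0.7, -0.6, 3.6]
gripper_width: 0.171
grip_force: 70.4
```

Call:
drive_tool([
  [0,0,0.14],
  [0,0,0.14],
  [0,0,0.14],
  [0,0,0.14],
  [0,0,0],
  [0,0,0],
], twist=[0,0,0,0,0,0])

```text
time: 11.75
eef_pos: [0.5358, 0.2073, 0.0998]
ee_rot: [-3.141, 0.001, -2.612]
force: [-1.6, -2.9, 11.3]
gripper_width: 0.174
grip_force: 71.6
```

Call:
drive_tool([
  [0,0,0],
  [0,0,0],
  [0,0,0],
  [0,0,0],
  [0,0,0],
  [0,0,0],
  [0,0,0],
  [0,0,0],
  [0,0,0],
  [0,0,0],
], twist=[0.78,0.78,0.78,0.78,0.78,0.78,0.78,0.78,0.78,0.78])

```text
time: 13.0
eef_pos: [0.5364, 0.2083, 0.1002]
ee_rot: [3.139, 0.002, 2.889]
force: [-0.9, -0.6, 11.8]
gripper_width: 0.175
grip_force: 71.7
```

Run:
```python
from h import *
s=readout.state()
for k in("time","eef_pos","ee_rot","force","moment","joint_positions","gripper_width"):print(k,np.round(s[k],3))
```

```text
time 13.0
eef_pos [0.536 0.208 0.1  ]
ee_rot [3.139e+00 2.000e-03 2.889e+00]
force [-0.875 -0.554 11.838]
moment [-0.185  0.026  0.065]
joint_positions [ 0.413  0.915 -1.208  1.839  0.967  1.12   0.158]
gripper_width 0.175
```

Turning freely with small forces. I finish the quarter turn.

Call:
drive_tool([
  [0,0,0],
  [0,0,0],
  [0,0,0],
  [0,0,0],
  [0,0,0],
  [0,0,0],
  [0,0,0],
  [0,0,0],
  [0,0,0],
  [0,0,0],
  [0,0,0],
  [0,0,0],
], twist=[0.78,0.78,0.78,0.78,0.78,0.78,0.78,0.78,0.78,0.78,0,0])

```text
time: 14.5
eef_pos: [0.5366, 0.2082, 0.1002]
ee_rot: [3.139, 0.0, 2.111]
force: [-0.1, 0.4, 10.9]
gripper_width: 0.176
grip_force: 71.7
```

Run:
```python
from h import *
s=readout.state()
for k in("time","eef_pos","ee_rot","force","moment","joint_positions","gripper_width"):print(k,np.round(s[k],3))
w=imaging.camera("wrist"); cv2.imwrite("pics/w4.png",w)
```

```text
time 14.5
eef_pos [0.537 0.208 0.1  ]
ee_rot [3.139 0.    2.111]
force [-0.119  0.403 10.894]
moment [-0.131  0.122 -0.086]
joint_positions [ 0.35   0.816 -1.076  1.841  0.848  1.026 -0.543]
gripper_width 0.176
```

View pics/w4.png

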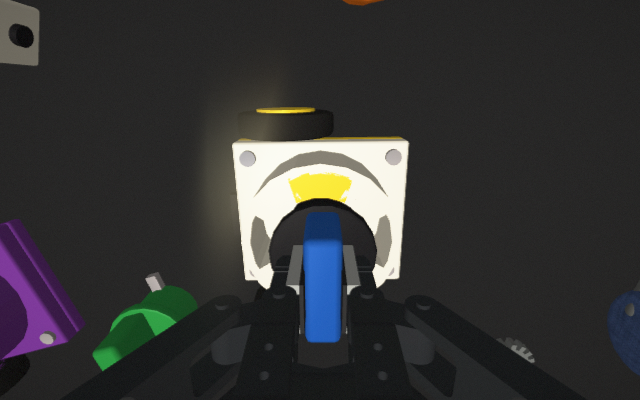

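The bar is now along the rover's y within about 2°, with the yellow notch at (320,187) in line with it. I ease it up 9 mm, then release.

Call:
drive_tool([
  [0,0,-0.1],
  [0,0,-0.1],
  [0,0,-0.1],
  [0,0,0],
], twist=[0,0,0,0])

```text
time: 15.05
eef_pos: [0.5365, 0.2082, 0.1089]
ee_rot: [3.138, -0.0, 2.111]
force: [0.9, 1.1, 6.8]
gripper_width: 0.171
grip_force: 71.0
```

Call:
drive_tool([
  [0,0,0],
  [0,0,0],
  [0,0,0],
  [0,0,0],
  [0,0,0],
], twist=[0,0,0,0,0], gripper=0.7)

```text
time: 15.68
eef_pos: [0.5354, 0.2071, 0.1078]
ee_rot: [-3.141, -0.0, 2.111]
force: [0.1, -0.1, 0.3]
gripper_width: 0.702
grip_force: 0.0
```

Call:
drive_tool([
  [0,0,-0.4],
  [0,0,-0.8],
  [0,0,-0.8],
  [0,0,-0.8],
  [0,0,-0.4],
  [0,0,0],
  [0,0,0],
], twist=[0,0,0,0,0,0,0])

```text
time: 16.55
eef_pos: [0.5351, 0.2067, 0.2032]
ee_rot: [-3.14, 0.0, 2.111]
force: [0.6, -0.3, -1.1]
gripper_width: 0.702
grip_force: 0.0
```

Run:
```python
from h import *
s=readout.state(); w=imaging.camera("wrist"); b=imaging.camera("side");a=imaging.camera("scene")
print(s["time"],s["eef_pos"],s["ee_rot"],s["force"])
m,c,p=blue(w); print(p,cv2.boundingRect(c),cv2.minAreaRect(c))
try:
    p1=blue(a,(373,240),30)[2];p2=blue(b,(247,226),30)[2];print(p1,p2,meet(ray(cam("scene"),p1),ray(cam("side"),p2)))
except Exception as e: print(e)
x=cv2.resize(w[80:330,190:450],None,fx=1.6,fy=1.6); y=cv2.resize(a[190:310,310:440],(433,400)); 
cv2.imwrite("pics/end.png",np.hstack([cv2.resize(x,(366,400)),y]))
```

```text
16.55 [0.5351307  0.20666102 0.20321356] [-3.14038651e+00  1.41565055e-04  2.11063211e+00] [ 0.61456111 -0.33797944 -1.06230708]
(325.8706482593037, 206.2533013205282) (314, 168, 24, 78) ((325.5, 206.5), (77.0, 23.0), 90.0)
(372.7994923857868, 238.98604060913706) (247.1025641025641, 225.1702564102564) (array([0.53602387, 0.20888473, 0.10552683]), np.float64(0.0009157876297112777))
```

View pics/end.png

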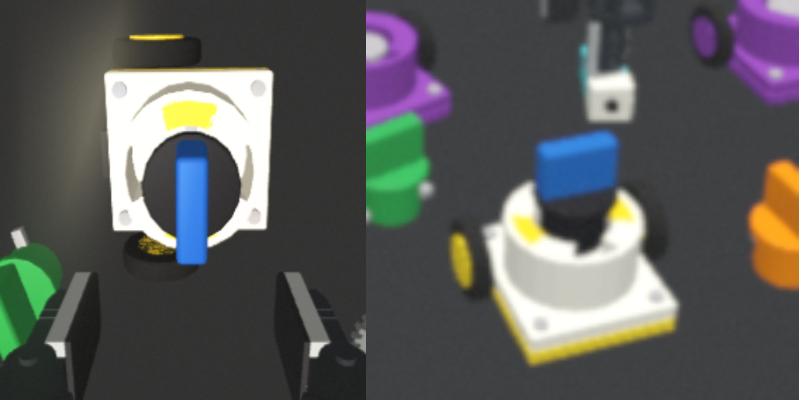

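The bar is upright and lies along the rover's y. It stands 5.9 mm below its start height, against 6 mm expected, so the pack is locked and the gripper is clear.

```bash
python3 -c "
from station import hand_in; print(hand_in())"
```

```text
the job is handed in; nothing more can be done
None
```

The blue pack is locked in its rover: pressed down 16 mm, turned a quarter turn clockwise and released, it now sits 5.9 mm below its start height. The red pack was not touched, and the job was handed in at about 17 s of the 38 s allowed.

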